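# Clamp the long heat sink in the test jig

### The job

Take the long finned heat sink out of the sloped parts bin and set it down gently, fins up, flat in the channel of the test jig, its ends level with the ends of the black pad. Then swing the jig's clamp arm over and down until its foot rests on the fins. Leave the other two parts in their lanes and everything else on the bench where it is.

Things in the scene. Friction and masses are not known exactly. Their poses are not given: they have to be found in the camera images.
- bin: Fixed black sloped bin, left or right, 175 deep (x) x 300 mm wide; origin under its centre. Three lanes 95 wide, at y -99, 0, 99 mm, rise to +x (away from the robot) at 0.33 rad from a front lip at x -85, z 22 mm. Square to the slope: lip 14 mm high, dividers 18, back wall 34. Each lane holds one part lying along it, 3 mm from the lip; which is in which varies.
- long_sink: The long finned heat sink, bare aluminium extrusion with six lengthwise fins: 120 long (x) x 36 wide (y) x 32 high (z) mm, about 160 g. Origin at the middle of the lower edge of one end (the end at the bin's lip); x runs along its length up the slope, z points up out of the fins, square to its base.
- sink_mid (a point): Centre of the long heat sink's underside, 60 mm along x from its origin; same axes.
- short_sink: Short finned heat sink, the same section but 75 mm long; origin and axes as for the long one. Stays in its lane.
- resistor: Aluminium-cased power resistor, no fins: base 120 x 36 x 5 mm with a smooth body 26 wide, 27 mm high over all; origin and axes as for the long heat sink. Stays in its lane.
- jig: Fixed grey test jig, left or right: plate 250 x 110 x 10 mm (x -110 to +140); origin on the bench under the middle of its channel. The channel runs along x: black pad 120 x 40 x 4 mm between two aluminium rails 100 long, 6 thick, 44 mm apart inside, tops 8 mm above the pad. Hinge posts 66 mm high at x 80, the far end.
- seat (a point): Centre of the top of the black pad, x along the channel, z up; 14 mm above the bench.
- clamp_axis (a point): Centre of the clamp arm's hinge, 80 mm along the jig's x from the seat, 58 mm above the bench; the hinge axis is the jig's y.
- clamp (a joint): Clamp arm angle (rad): 0 = level over the channel, foot on the heat sink's fins; grows as it swings up and away; 1.57 = upright. Starts leaning back at 1.65 to 1.85; light friction. A steel bar 14 mm wide with a rubber foot 22 mm across, 80 mm from the hinge, reaching 12 mm below the bar's centre line.
- clamp_handle (a point): Middle of the clamp arm's black cross handle, a round bar 16 mm thick and 50 mm long across the arm (jig's y), at the arm's tip 170 mm from the hinge. It can be pinched end to end from above, and turns within such a grip.
- screwdriver: Screwdriver, 190 mm long, lying at the front left; bystander, origin under its middle.
- spool: Solder spool, 68 mm diameter x 49 mm, standing at the back; bystander, origin under its centre.
- tester: Handheld tester with a screen, 100 x 170 x 35 mm, lying at the right; bystander, origin under its centre.
- jar: Clear jar with a steel lid, 64 mm diameter x 85 mm, at the back; bystander, origin under its centre.
- carton: Small cardboard carton, 90 x 140 x 60 mm, at the left; bystander, origin under its centre.
- brush: Brush, 170 mm long, lying at the robot's right; bystander, origin under its middle.
Mind the look-alikes: they are no part of the job. What is shaped like the long_sink but purple or yellow is not meant.

How it is judged:
On the way:
1. the long heat sink lies flat, fins up and centred in the channel while the clamp arm is still up (x of sink_mid in the frame of seat between -0.01 and 0.01 m and y of sink_mid in the frame of seat between -0.006 and 0.006 m and z of sink_mid in the frame of seat between -0.004 and 0.004 m and angle between the x axis of long_sink and the x axis of seat, either way round below 0.1 rad and angle between long_sink's own z axis and vertical below 0.06 rad and value of joint clamp above 1 rad), for 0.2 s.
At the end, for the whole second after the job is handed in: The long heat sink lies flat (within 0.06 rad), fins up, on the pad between the rails: centred within 10 mm along and 6 mm across the channel, in line within 0.1 rad, its underside within 4 mm of the pad's top; the clamp arm is down on its fins (joint within 0.05 rad of 0); both at rest (x of sink_mid in the frame of seat between -0.01 and 0.01 m and y of sink_mid in the frame of seat between -0.006 and 0.006 m and z of sink_mid in the frame of seat between -0.004 and 0.004 m and angle between the x axis of long_sink and the x axis of seat, either way round below 0.1 rad and angle between long_sink's own z axis and vertical below 0.06 rad and value of joint clamp between -0.05 and 0.05 rad and linear speed of long_sink below 0.03 m/s and velocity of joint clamp between -0.1 and 0.1 rad/s); the robot touches nothing.
It fails at once if the long heat sink is dropped or thrown into the channel (faster than 0.6 m/s within 90 mm of the bench over the seat) (horizontal distance between sink_mid and seat below 0.06 m and height (world z) of sink_mid below 0.09 m and linear speed of long_sink above 0.6 m/s).
It fails at once if the short heat sink or the resistor is moved more than 30 mm (distance of any of short_sink, resistor from where it was at the start of the episode above 0.03 m).
It fails at once if a bystander on the bench is moved more than 40 mm (distance of any of screwdriver, spool, tester, jar, carton, brush from where it was at the start of the episode above 0.04 m).
It also fails if it takes over 56 s, if anything falls off the work surface, if the arm or the gripper's body presses on something with over 40 N, if the wrist force passes 120 N, or if a joint passes its speed limit or range.

### The arm

A 6-joint arm with a two-finger parallel gripper is mounted at the origin on the work surface. World frame = base frame: x ahead of the robot, y to its left, z up, the work surface at z = 0. Lengths are in m, angles in rad, forces in N, time in s.
With the tool pointing down it reaches from about 0.325 to 0.875 m from the base axis. Payload 4.4 kg.
Tool frame: the origin (TCP) lies on the centre line of the jaws, within the pads' length; the fingertips stand 19 mm ahead of it and the grasp point (between the pads) is the TCP; y points along the fingers, z is the direction in which the jaws open and shut, and the axes are right-handed (so a half turn about y gives the same grasp; the last joint's range is limited). The gripper opens to 85 mm and grips with 20 to 120 N. Pads are 22 mm wide; open, the fingers measure 114 mm over their backs; the gripper's body (76 mm by 85 mm) begins 54 mm behind the grasp point. The pads swing forward as they close: fully open they stand 13 mm farther back than shut.
Start: joints at [1.192, 0.207, 1.542, -0, 1.393, -0.15], TCP at [0.13, 0.56, 0.25] pointing down, gripper open.
Joint ranges: [-2.73, 2.73], [-0.86, 2.22], [0.23, 2.46], [-1.11, 4.25], [0.08, 2.63], [-2.82, 2.82]. Speed limits (rad/s): [2.79, 2.79, 3.14, 3.14, 3.14, 3.14].

### API

Orientations are given as a rotation vector (axis times angle).
In Python, from station import bot gives the robot as it stands.
- The arm moves only by the tool jog_arm, never from a script. Its argument "targets" is a list of rows, each a list of 4 numbers: the shift along the tool's x, y, z in mm, then the turn about the tool's y in rad. In form: [[tx, ty, tz, spin], ...]. A call has 1 to 20 rows; each row is the pose to reach, as a shift and turn from the pose commanded when the call began, along the tool's axes at that moment; what a row does not reach only later rows make up. A row lasts 1/10 s, in which the tool goes at most 50 mm and 8.59 degrees, less where a joint would pass 70% of its speed; a pose out of reach is approached as far as the arm can. A call with a gripper value outside its range is refused whole. "gripper" is the opening, from -1 (shut) to 1 (fully open), so that 0 is half open, set as the call begins (left out, the last holds). The fingers move at their own pace and stop on an object; "grip_force" is the grip in N (left out, the last holds). Time passes only in rows, so rows that repeat a pose let the fingers close. It gives the time, the measured TCP pose, the force and the opening at its end, in the units of the state.
- bot.get_obs(): the state, without advancing time (a new reading comes with each control period).
- bot.camera(name): name is "scene" or "top"; returns (picture, depth): 480x640x3 uint8, red, green, blue; 480x640 float32, m along the optical axis (not along the pixel's ray), 0 where there is no reading.
- bot.camera_params(name): a dict with "K" (3x3 intrinsics, pixels), "dist_coeffs" ([k1, k2, p1, p2, k3] as OpenCV has them; the pictures are not rectified), "world_from_camera" (4x4, takes a point from camera to world coordinates). Camera axes: x right, y down, z forward; pixel columns grow to the right and rows downward; lengths in m; the calibration is good to about 2 mm. A picture is of the moment at which its call begins. camera_params takes no time and is no camera call.
- bot.sign_off(): hands the job in, once; it reports no verdict.
The state is a dict: "time_s": time; "qpos": joint angles; "qvel": joint speeds; "joint_efforts": joint torques, N m; "tcp_pos": TCP position; "eef_rot": TCP orientation; "ft_force": force on the tool from outside, world axes, zero at the start; "torque": the same for the moment, N m; "grip_width": finger opening in m.
Only numpy, scipy, OpenCV 4.12 (cv2) and the standard library are available. Lean on these libraries where they do the work, as an engineer would, in place of code of your own. Each camera call takes 0.05 s, during which the arm holds its last target. There are 200 camera calls.

## Working session

There is one attempt and no reset: what is moved stays moved. The work goes in short steps, Python scripts to look and compute and a tool call to move; the robot and the scene stay as the last step left them, time stands still between calls to the robot, and variables do not carry over. Pictures are saved under pics/ and viewed, about 8 in all and at most 12, crops included, and the job is handed in when it is done.

Besides the shell and the picture viewer there is one more tool, called as name(argument=value, ...), one argument or row to a line, values as JSON. jog_arm: Moves the arm, as the interface text tells. Its arguments: {"type":"object","properties":{"targets":{"type":"array"},"gripper":{"type":"number"},"grip_force":{"type":"number"}},"required":["targets"]}

```bash
mkdir -p pics; ls
cat > h.py <<'E'
import numpy as np, cv2
from scipy.spatial.transform import Rotation as R
from station import bot
def snap(n,tag):
    p,d=bot.camera(n); cv2.imwrite(f'pics/{tag}.png',cv2.cvtColor(p,cv2.COLOR_RGB2BGR)); np.save(f'pics/{tag}.npy',d); return p,d
def world(n,pts,d):
    c=bot.camera_params(n); pts=np.array(pts,float).reshape(-1,2)
    if isinstance(d,np.ndarray) and d.ndim==2:
        z=np.array([np.median(w[w>0]) if (w:=d[int(v)-1:int(v)+2,int(u)-1:int(u)+2]).max()>0 else np.nan for u,v in pts])
    n_=cv2.undistortPoints(pts[:,None],np.array(c['K']),np.array(c['dist_coeffs']))[:,0]
    T=np.array(c['world_from_camera'])
    r=np.c_[n_,np.ones(len(n_))]
    if isinstance(d,np.ndarray) and d.ndim==2: return (r*z[:,None])@T[:3,:3].T+T[:3,3]
    w=r@T[:3,:3].T; s=(d-T[2,3])/w[:,2]; return w*s[:,None]+T[:3,3]   # d = plane height
E
python3 - <<'E'
from h import *
for n in('scene','top'):
    snap(n,n+'0'); c=bot.camera_params(n); print(n,np.round(c['K'],1).tolist(),np.round(c['world_from_camera'],3).tolist())
o=bot.get_obs(); print(o); print(R.from_rotvec(o['eef_rot']).as_matrix().round(3))
E
```

```text
pics
scene [[441.4, 0.0, 317.7], [0.0, 441.4, 238.1], [0.0, 0.0, 1.0]] [[0.314, 0.607, -0.73, 1.323], [0.949, -0.192, 0.248, -0.272], [0.01, -0.771, -0.637, 0.775], [0.0, 0.0, 0.0, 1.0]]
top [[515.1, 0.0, 325.7], [0.0, 515.1, 239.7], [0.0, 0.0, 1.0]] [[-0.001, -0.988, 0.151, 0.331], [-1.0, 0.002, 0.005, -0.002], [-0.006, -0.151, -0.988, 1.239], [0.0, 0.0, 0.0, 1.0]]
{'time_s': 0.1, 'qpos': array([ 1.19247806e+00,  2.07361368e-01,  1.54284994e+00,  3.60547994e-05,
        1.39350404e+00, -1.50505720e-01]), 'qvel': array([-0.00192835, -0.00109592, -0.00186928, -0.00142877, -0.00067823,
        0.00142717]), 'joint_efforts': array([-7.77111618e-04, -3.84091330e+01, -2.92550218e+01, -2.49148634e-04,
        4.79217197e-03,  1.75452203e-05]), 'tcp_pos': array([0.12961917, 0.55952182, 0.24920832]), 'eef_rot': array([-1.56542741,  0.17937218, -0.17844508]), 'ft_force': array([-0.45912187,  0.51356864, -0.32430028]), 'torque': array([-0.00476026,  0.04155478, -0.00261623]), 'grip_width': 0.08555800927803073}
[[ 0.974 -0.001  0.226]
 [-0.226 -0.002  0.974]
 [-0.    -1.    -0.002]]
```

View pics/scene0.png

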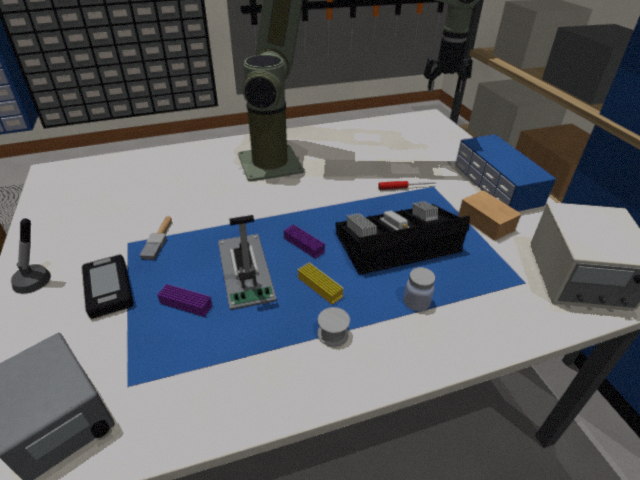

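View pics/top0.png

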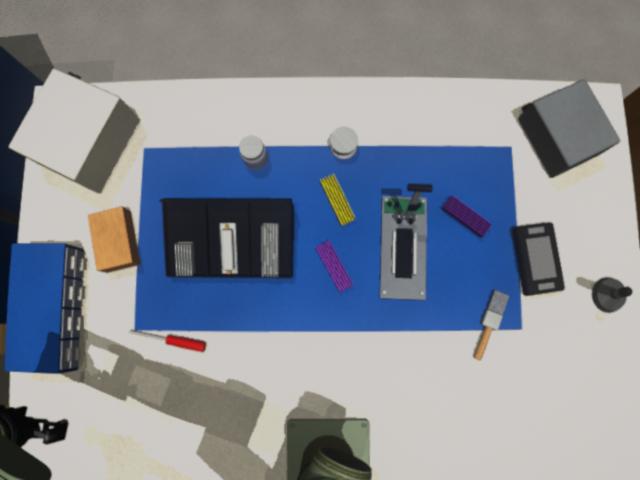

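The top view shows the bin with a short finned sink at (184,258), the finless resistor at (228,248) and a long bare finned sink at (270,249). The jig's pad is near (403,253). The purple and yellow bars at (334,265), (337,200) and (466,216) are look-alikes. The long bare sink in the right lane fits the description, so I'll confirm it in a crop.

Run:
```python
import cv2,numpy as np
p=cv2.imread('pics/top0.png')
a=cv2.resize(p[190:290,215:305],None,fx=5,fy=5,interpolation=cv2.INTER_CUBIC)
b=cv2.resize(p[180:305,375:435],None,fx=4,fy=4,interpolation=cv2.INTER_CUBIC)
o=np.zeros((500,a.shape[1]+b.shape[1],3),np.uint8);o[:a.shape[0],:a.shape[1]]=a;o[:b.shape[0],a.shape[1]:]=b
cv2.imwrite('pics/crop1.png',o);print(o.shape)
```

```text
(500, 690, 3)
```

View pics/crop1.png

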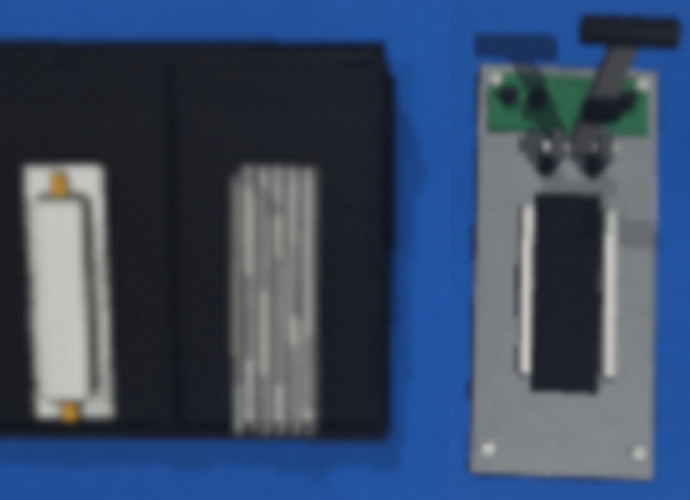

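Run:
```python
from h import *
d=np.load('pics/top0.npy')
pad=world('top',[[395.75,229.25],[413,229.25],[411.75,277.75],[395.25,277.25]],0.014)
pl=world('top',[[375+(u-450)/4,180+v/4] for u,v in[(480,65),(657,72),(652,480),(470,473)]],0.010)
for n,q in(('pad',pad),('plate',pl)):
    ax=(q[0]+q[1]-q[2]-q[3])/2; print(n,q.round(4).tolist(),q.mean(0).round(4),'len',np.linalg.norm(ax).round(4),'yaw',np.arctan2(ax[1],ax[0]).round(4), 'w',np.linalg.norm(q[0]-q[1]).round(4))
print('paddepth',world('top',[[403,253],[403,240],[403,268],[386,290]],d).round(4).tolist())
# sink cloud
im=cv2.imread('pics/top0.png')
vv,uu=np.mgrid[215:285,255:285]; P=world('top',np.c_[uu.ravel(),vv.ravel()],d).reshape(70,30,3)
for v in range(220,280,4): print(v, P[v-215,5:25:3,2].round(3), P[v-215,15,:2].round(3))
# bin outline at top
for n,px in(('binTL',(164,198)),('binTR',(215+385/5,190+45/5)),('BR',(215+385/5,190+435/5)),('BL',(166,276)),('floorR',(286,250)),('floorL',(255,250))): print(n,world('top',[px],d).round(4))
# handle, from top
for px in[(412,188),(420,187.5),(428,187.5)]: print('h',world('top',[px],d).round(4))
m=im[...,0].astype(int)
print(m[180:196,404:436:2])
```

```text
pad [[0.5435, -0.1648, 0.014], [0.5435, -0.2068, 0.014], [0.426, -0.2007, 0.014], [0.4274, -0.1612, 0.014]] [ 0.4851 -0.1834  0.014 ] len 0.1169 yaw -0.0415 w 0.0419
plate [[0.6263, -0.1347, 0.01], [0.622, -0.2437, 0.01], [0.373, -0.2332, 0.01], [0.3778, -0.1244, 0.01]] [ 0.4998 -0.184   0.01  ] len 0.249 yaw -0.042 w 0.1091
paddepth [[0.4857, -0.1811, 0.0138], [0.5173, -0.1818, 0.0137], [0.4494, -0.18, 0.0153], [0.3973, -0.1388, 0.0112]]
220 [0.065 0.065 0.065 0.066 0.065 0.064 0.064] [0.557 0.133]
224 [0.062 0.072 0.071 0.071 0.069 0.069 0.065] [0.547 0.133]
228 [0.06  0.09  0.089 0.087 0.088 0.088 0.065] [0.534 0.131]
232 [0.057 0.087 0.082 0.083 0.084 0.082 0.06 ] [0.526 0.131]
236 [0.054 0.082 0.083 0.081 0.08  0.081 0.059] [0.517 0.131]
240 [0.051 0.079 0.076 0.081 0.08  0.077 0.053] [0.508 0.131]
244 [0.046 0.076 0.074 0.077 0.078 0.076 0.051] [0.499 0.131]
248 [0.042 0.058 0.075 0.074 0.074 0.073 0.05 ] [0.49  0.132]
252 [0.041 0.052 0.071 0.071 0.07  0.071 0.043] [0.481 0.132]
256 [0.036 0.049 0.052 0.068 0.069 0.069 0.042] [0.473 0.132]
260 [0.034 0.05  0.05  0.068 0.065 0.
[... 917 characters left out ...]
  50  55  57  56  59 114 153]
 [157 139  55  43  44  44  44  44  44  43  43  43  43  43 100 153]
 [157 138  51  43  44  43  45  45  46  47  47  45  46  46  98 152]
 [157 138  49  42  42  43  43  44  44  46  47  48  47  50 100 152]
 [156 138  52  40  41  39  40  39  40  41  44  46  45  48 107 153]
 [155 142  76  63  62  45  40  40  41  44  47  45  43  47 116 155]
 [156 149 122 115 111  63  50  51  50  66  75  70  65  68 127 154]
 [155 154 149 148 143  76  63  66  69 106 119 117 113 114 141 155]
 [156 155 154 155 146  77  72  72  84 136 147 147 145 145 151 155]
 [156 155 154 156 137  72  74  73  98 146 153 154 154 152 152 153]
 [150 148 151 151 120  70  74  75 112 151 152 153 153 153 151 152]]
```

Run:
```python
from h import *
c=bot.camera_params('top'); T=np.array(c['world_from_camera']); K=np.array(c['K']); D=np.array(c['dist_coeffs'])
def onplane(px,off):  # z=off+(x-.49)*tan(.33)
    n=cv2.undistortPoints(np.array(px,float).reshape(-1,1,2),K,D)[:,0]; w=np.c_[n,np.ones(len(n))]@T[:3,:3].T; t=np.tan(.33); C=T[:3,3]
    s=(off+(C[0]-.49)*t-C[2])/(w[:,2]-t*w[:,0]); return C+w*s[:,None]
q=onplane([[261.4,223.4],[278.6,223.2],[278.4,276.8],[262,276.8]],.075)
print(q.round(4).tolist(), 'len',np.linalg.norm((q[0]+q[1]-q[2]-q[3])/2),np.linalg.norm(q[0]-q[1]))
a=(q[0]+q[1]-q[2]-q[3]);print('yaw',np.arctan2(a[1],a[0]),'mid fintop',q.mean(0))
m=q.mean(0); n=np.array([-np.sin(.33),0,np.cos(.33)]); print('mid base',m-.032*n,'grip ctr h21',m-.011*n)
im=cv2.imread('pics/top0.png')[...,1].astype(int)
for v in (224,232,240,250,260,270,274): print(v,im[v,256:285])
print('cols',im[216:284,270],im[216:284,275])
```

```text
[[0.5439, 0.1498, 0.0935], [0.5442, 0.1107, 0.0936], [0.426, 0.1136, 0.0531], [0.426, 0.1517, 0.0531]] len 0.12483439326733799 0.03911880445105397
yaw -0.02027071510264824 mid fintop [0.48502926 0.13146187 0.0732974 ]
mid base [0.49539864 0.13146187 0.04302404] grip ctr h21 [0.48859373 0.13146187 0.06289093]
224 [ 31  30  32  32  34  45  61  87 112 104 100 121 113 111 124 110 109 121
 104 103 116  95  62  40  33  33  33  32  31]
232 [ 31  29  31  31  45  82 107 117 144 138 113 114 107 102 120 114 121 140
 123 121 139 115  71  40  32  31  30  31  31]
240 [ 29  29  30  31  45  79 103 115 142 136 112 117 120 117 136 131 121 126
 114 123 138 113  66  37  29  30  30  32  32]
250 [ 29  30  29  30  46  84 103  99 115 121 119 143 135 113 120 125 125 123
 107 117 138 115  67  37  29  28  31  30  30]
260 [ 29  31  30  30  44  81 101  98 113 121 121 144 138 115 116 119 111 123
 125 121 120 100  65  39  30  30  30  30  30]
270 [ 29  30  31  31  37  73 114 119 131 129 105 112 119 121 144 137 113 117
 123 126 125 101  64  38  29  29  30  30  31]
274 [ 25  26  26  26  32  67 111 107 100 105  91  95 105  99 110 114  94  98
 108 101 104  91  57  33  26  26  27  28  27]
cols [ 32  33  33  32  33  33  54  97 124 129 133 137 137 132 126 116 120 136
 145 145 143 141 140 140 136 125 117 116 116 117 116 115 116 118 120 121
 120 120 117 117 116 116 116 116 116 116 117 117 116 115 121 138 145 145
 144 141 142 138 110  90  74  55  61  67  68  68  68  71] [ 33  33  33  32  34  33  42  72 103 112 117 120 121 121 120 121 121 120
 117 117 121 125 124 123 123 122 122 122 121 120 118 116 117 118 117 116
 118 123 130 133 133 130 128 123 121 123 124 121 123 123 122 122 121 123
 126 128 131 126 101  81  66  50  60  67  69  69  69  70]
```

jog_arm(
  targets=[
    [35,4,-26,-0.02],
    [75,8,-56,-0.04],
    [115,12,-86,-0.06],
    [155,16,-116,-0.08],
    [195,20,-146,-0.1],
    [235,24,-176,-0.12],
    [275,28,-206,-0.14],
    [315,32,-236,-0.16],
    [355,36,-266,-0.18],
    [395,42,-296,-0.2],
    [430,49,-323,-0.208],
    [447,49,-336,-0.208],
    [447,49,-336,-0.208],
    [447,49,-336,-0.208],
    [447,49,-336,-0.208],
  ],
  gripper=0.18,
  grip_force=40,
)

```text
time_s: 1.6
tcp_pos: [0.4885, 0.1327, 0.201]
eef_rot: [-1.57, 0.016, -0.014]
ft_force: [-0.6, 0.2, -0.3]
grip_width: 0.0502
```

jog_arm(
  targets=[
    [0,20,-1,0],
    [0,50,-1.5,0],
    [0,80,-1.5,0],
    [0,100,-1.5,0],
    [0,115,-1.5,0],
    [0,120,-1.5,0],
    [0,120,-1.5,0],
    [0,120,-1.5,0],
  ],
)

```text
time_s: 2.4
tcp_pos: [0.4899, 0.131, 0.0822]
eef_rot: [-1.571, 0.013, -0.016]
ft_force: [-0.3, 0.1, 0.6]
grip_width: 0.0504
```

Run:
```python
from h import *
o=bot.get_obs();print(o['tcp_pos'],o['ft_force'],o['grip_width'])
p,_=snap('scene','s1'); 
a=cv2.resize(p[170:270,320:480],None,fx=5,fy=5,interpolation=cv2.INTER_CUBIC); cv2.imwrite('pics/c2.png',a[...,::-1])
```

```text
[0.48987493 0.13103216 0.08221916] [-0.25186386  0.08287831  0.63260756] 0.05035585892237121
```

View pics/c2.png

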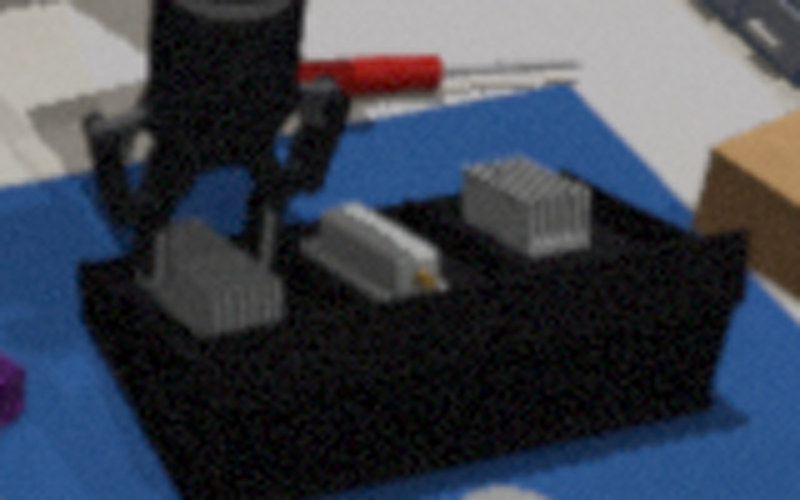

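The crop shows the fingers straddling the long bare sink at (200,280), clear of the resistor and the divider. I'll lower the last 9 mm and close.

jog_arm(
  targets=[
    [0,5,0,0],
    [0,9,0,0],
    [0,9,0,0],
    [0,9,0,0],
  ],
)

```text
time_s: 2.85
tcp_pos: [0.4893, 0.1303, 0.0721]
eef_rot: [-1.571, 0.016, -0.015]
ft_force: [-0.0, -0.3, 0.5]
grip_width: 0.0504
```

jog_arm(
  targets=[
    [0,0,0,0],
    [0,0,0,0],
    [0,0,0,0],
    [0,0,0,0],
    [0,0,0,0],
    [0,0,0,0],
  ],
  gripper=-0.6,
  grip_force=40,
)

```text
time_s: 3.45
tcp_pos: [0.4898, 0.1304, 0.0727]
eef_rot: [-1.571, 0.015, -0.016]
ft_force: [-0.4, 0.3, 3.7]
grip_width: 0.0351
```

jog_arm(
  targets=[
    [0,-6,0,0],
    [0,-18,0,0],
    [0,-35,0,0],
    [0,-55,0,0],
    [0,-75,0,0],
    [0,-95,0,0],
    [0,-110,0,0],
    [0,-118,0,0],
    [0,-118,0,0],
    [0,-118,0,0],
    [0,-118,0,0],
  ],
)

```text
time_s: 4.55
tcp_pos: [0.4885, 0.1303, 0.1891]
eef_rot: [-1.571, 0.017, -0.014]
ft_force: [0.2, -0.1, -2.4]
grip_width: 0.0349
```

Run:
```python
from h import *
o=bot.get_obs();print(o['tcp_pos'],o['ft_force'],o['grip_width'])
p,_=snap('scene','s2'); q,_=snap('top','t2')
a=cv2.resize(p[120:260,320:470],None,fx=4,fy=4,interpolation=cv2.INTER_CUBIC)
b=cv2.resize(q[190:330,240:290],None,fx=4,fy=4,interpolation=cv2.INTER_CUBIC)
cv2.imwrite('pics/c3.png',np.hstack([a,b])[...,::-1])
```

```text
[0.48847555 0.13026468 0.18907682] [ 0.23606315 -0.07495779 -2.42580394] 0.03487183139362402
```

View pics/c3.png

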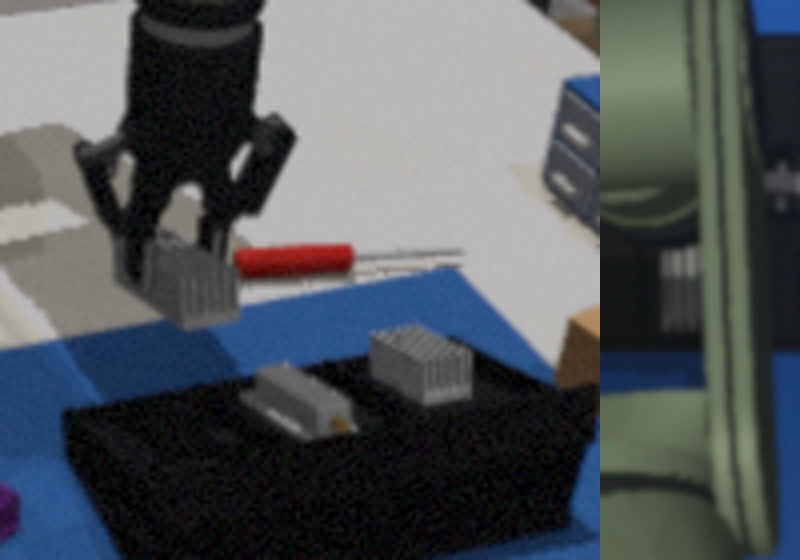

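Run:
```python
from h import *
d=np.load('pics/s2.npy')
for v in range(180,205,2):
    P=world('scene',[[u,v] for u in(368,370,372,374,376,378)],d); print(v,P[:,0].round(4),P[:,2].round(4),P[[0,-1],1].round(3))
o=bot.get_obs(); t=o['tcp_pos']
# predicted px of far-end lower & upper corners for tilt/offset hypotheses (sink coords: mid base at grip centre)
c=bot.camera_params('scene'); T=np.linalg.inv(np.array(c['world_from_camera']))
for th in(.2,.27,.33):
  for dx in(-.006,0,.006):
    g=np.array([t[0],t[1],t[2]-.009]); X=np.array([np.cos(th),-.02*np.cos(th),np.sin(th)]);Z=np.array([-np.sin(th),0,np.cos(th)]);Y=np.array([.02,1,0])
    q=[g+X*(.060+dx)+Y*y+Z*(z-.021) for y,z in((-.018,0),(.018,0),(-.018,.032),(.018,.032))]
    uv=cv2.projectPoints(np.array(q),cv2.Rodrigues(T[:3,:3])[0],T[:3,3],np.array(c['K']),np.array(c['dist_coeffs']))[0][:,0]
    print(th,dx,((uv-[320,120])*4).round(0).tolist())
```

```text
180 [0.4749 0.4889 0.4975 0.4991 0.4946 0.209 ] [ 1.900e-01  1.986e-01  2.036e-01  2.037e-01  1.995e-01 -2.000e-04] [0.147 0.314]
182 [0.4821 0.4891 0.498  0.4985 0.4938 0.222 ] [0.1891 0.1929 0.1981 0.1975 0.1931 0.001 ] [0.144 0.308]
184 [0.4937 0.5003 0.5033 0.5013 0.4962 0.257 ] [0.1913 0.1949 0.196  0.1936 0.1889 0.018 ] [0.138 0.291]
186 [0.5152 0.5168 0.5191 0.5224 0.5255 0.2685] [0.2007 0.2008 0.2014 0.2028 0.204  0.0186] [0.128 0.285]
188 [0.5277 0.532  0.5328 0.5347 0.535  0.5385] [0.2039 0.206  0.2055 0.2059 0.2051 0.2066] [0.123 0.143]
190 [0.5365 0.5369 0.5381 0.5363 0.5378 0.5393] [0.2045 0.2038 0.2037 0.2013 0.2013 0.2014] [0.119 0.144]
192 [0.5384 0.5392 0.5404 0.5394 0.5409 0.5404] [0.2002 0.1998 0.1996 0.1979 0.1979 0.1965] [0.118 0.144]
194 [0.5388 0.5402 0.5419 0.5413 0.5409 0.5415] [0.1948 0.1947 0.1949 0.1935 0.1922 0.1915] [0.119 0.144]
196 [0.5402 0.5411 0.5447 0.5442 0.5421 0.5423] [0.19   0.1896 0.1913 0.1899 0.1872 0.1863] [0.118 0.144]
198 [0.5428 0.544  0.5451 0.5458 0.546  0.545 ] [0.1862 0.186  0.1858 0.1852 0.1843 0.1825] [0.118 0.143]
200 [0.5472 0.54
[... 273 characters left out ...]
0.0004 0.0025] [0.226 0.256]
0.2 -0.006 [[182.0, 338.0], [237.0, 329.0], [181.0, 289.0], [238.0, 279.0]]
0.2 0 [[185.0, 342.0], [241.0, 332.0], [185.0, 292.0], [242.0, 283.0]]
0.2 0.006 [[189.0, 346.0], [246.0, 336.0], [189.0, 296.0], [247.0, 286.0]]
0.27 -0.006 [[182.0, 333.0], [238.0, 324.0], [181.0, 282.0], [238.0, 273.0]]
0.27 0 [[186.0, 337.0], [243.0, 327.0], [185.0, 285.0], [242.0, 276.0]]
0.27 0.006 [[190.0, 340.0], [247.0, 330.0], [189.0, 288.0], [246.0, 278.0]]
0.33 -0.006 [[183.0, 329.0], [239.0, 319.0], [180.0, 276.0], [237.0, 267.0]]
0.33 0 [[187.0, 331.0], [243.0, 322.0], [184.0, 279.0], [241.0, 269.0]]
0.33 0.006 [[191.0, 334.0], [248.0, 324.0], [188.0, 281.0], [245.0, 272.0]]
```

jog_arm(
  targets=[
    [0,0,-10,0],
    [1,0,-30,0],
    [1,0,-60,0.005],
    [2,0,-95,0.01],
    [2,0,-130,0.015],
    [3,0,-165,0.02],
    [4,0,-200,0.022],
    [4,0,-235,0.022],
    [5,0,-265,0.022],
    [5.5,0,-290,0.022],
    [6,0,-306,0.022],
    [6,0,-314,0.022],
    [6,0,-314,0.022],
    [6,0,-314,0.022],
    [6,0,-314,0.022],
  ],
)

```text
time_s: 6.15
tcp_pos: [0.4891, -0.1825, 0.1901]
eef_rot: [-1.57, 0.032, -0.031]
ft_force: [0.3, 0.7, -2.5]
grip_width: 0.0352
```

Run:
```python
from h import *
o=bot.get_obs();print(o['tcp_pos'],R.from_rotvec(o['eef_rot']).as_matrix().round(4)[:,0])
p,d=snap('scene','s3')
for v in range(180,260,3):
    P=world('scene',[[u,v] for u in range(232,262,3)],d); 
    k=(P[:,2]>.15)&(P[:,2]<.23)
    if k.any(): print(v,*[tuple(r) for r in P[k].round(3)][:8])
```

```text
[ 0.48911854 -0.18250444  0.19011924] [ 9.992e-01 -4.030e-02 -5.000e-04]
189 (np.float64(0.484), np.float64(-0.156), np.float64(0.228)) (np.float64(0.485), np.float64(-0.149), np.float64(0.227))
192 (np.float64(0.496), np.float64(-0.151), np.float64(0.227)) (np.float64(0.5), np.float64(-0.145), np.float64(0.229)) (np.float64(0.502), np.float64(-0.139), np.float64(0.228))
195 (np.float64(0.5), np.float64(-0.166), np.float64(0.224)) (np.float64(0.5), np.float64(-0.159), np.float64(0.223)) (np.float64(0.497), np.float64(-0.152), np.float64(0.22)) (np.float64(0.499), np.float64(-0.146), np.float64(0.22)) (np.float64(0.502), np.float64(-0.14), np.float64(0.221))
198 (np.float64(0.494), np.float64(-0.166), np.float64(0.213)) (np.float64(0.503), np.float64(-0.16), np.float64(0.217)) (np.float64(0.495), np.float64(-0.153), np.float64(0.211))
201 (np.float64(0.437), np.float64(-0.181), np.float64(0.17)) (np.float64(0.437), np.float64(-0.174), np.float64(0.169)) (np.float64(0.443), np.float64(-0.167), np.float64(0.171)) (np.float64(0.498), np.float64(-0.167), np.float64(0.207)) (np.float64(0.4
[... 2566 characters left out ...]
.float64(-0.192), np.float64(0.207)) (np.float64(0.593), np.float64(-0.186), np.float64(0.206))
231 (np.float64(0.592), np.float64(-0.192), np.float64(0.198)) (np.float64(0.591), np.float64(-0.186), np.float64(0.196))
234 (np.float64(0.59), np.float64(-0.193), np.float64(0.189)) (np.float64(0.59), np.float64(-0.187), np.float64(0.187))
237 (np.float64(0.588), np.float64(-0.194), np.float64(0.18)) (np.float64(0.588), np.float64(-0.187), np.float64(0.178))
240 (np.float64(0.586), np.float64(-0.194), np.float64(0.17)) (np.float64(0.586), np.float64(-0.188), np.float64(0.168))
243 (np.float64(0.583), np.float64(-0.195), np.float64(0.159)) (np.float64(0.586), np.float64(-0.189), np.float64(0.16))
```

jog_arm(
  targets=[
    [0,15,0,0],
    [0,40,-1,0],
    [0,65,-1,0],
    [0,90,-1,0],
    [0,108,-1,0],
    [0,117,-1,0],
    [0,120,-1,0],
    [0,120,-1,0],
    [0,120,-1,0],
  ],
)

```text
time_s: 7.1
tcp_pos: [0.4901, -0.1851, 0.0715]
eef_rot: [-1.572, 0.031, -0.034]
ft_force: [-1.0, 0.2, -2.1]
grip_width: 0.0351
```

jog_arm(
  targets=[
    [0,2,0,0],
    [0,4,0,0],
    [0,6,0,0],
    [0,8,0,0],
    [0,9,0,0],
    [0,9,0,0],
  ],
  grip_force=20,
)

```text
time_s: 7.7
tcp_pos: [0.4901, -0.1849, 0.0624]
eef_rot: [-1.571, 0.032, -0.034]
ft_force: [-0.5, 2.2, 5.5]
grip_width: 0.035
```

jog_arm(
  targets=[
    [0,2,1,0],
    [-1,4,1.5,0],
    [-1,6,1.5,0],
    [-1,8,1.5,0],
    [-1,10,1.5,0],
    [-1,10,1.5,0],
  ],
)

```text
time_s: 8.3
tcp_pos: [0.494, -0.1853, 0.0552]
eef_rot: [-1.575, 0.024, -0.043]
ft_force: [7.0, 1.2, 9.1]
grip_width: 0.0353
```

Run:
```python
from h import *
o=bot.get_obs();print(o['tcp_pos'],o['ft_force'],o['torque'])
p,_=snap('scene','s4')
a=cv2.resize(p[190:310,190:310],None,fx=5,fy=5,interpolation=cv2.INTER_CUBIC)
cv2.imwrite('pics/c4.png',a[...,::-1])
```

```text
[ 0.49395693 -0.18534983  0.05520273] [6.95427607 1.18795063 9.10817251] [ 0.18822166 -0.60413778 -0.08547317]
```

View pics/c4.png

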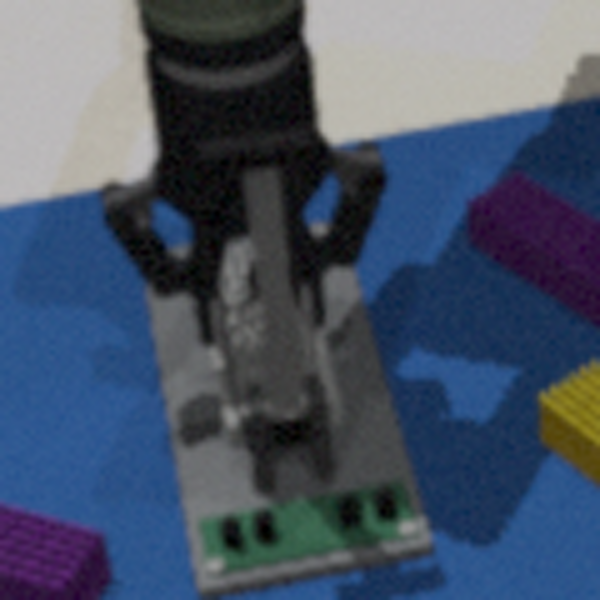

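The view shows the sink in the channel between the fingers, partly hidden behind the clamp arm, with its tilt mostly gone. I'll keep lowering.

jog_arm(
  targets=[
    [-1,2,0,0],
    [-2,4,0,0],
    [-3,6,0,0],
    [-3,6,0,0],
    [-3,6,0,0],
  ],
)

```text
time_s: 8.85
tcp_pos: [0.4904, -0.1856, 0.0489]
eef_rot: [-1.576, 0.024, -0.042]
ft_force: [5.9, -1.1, 7.0]
grip_width: 0.0349
```

Run:
```python
from h import *
o=bot.get_obs();print(o['tcp_pos'],o['ft_force'],o['torque'])
p,d=snap('scene','s5')
g=cv2.cvtColor(p,cv2.COLOR_RGB2GRAY)
for v in range(232,280,3):
    P=world('scene',[[u,v] for u in range(233,264,3)],d); print(v,*[(f'{r[0]:.3f},{r[1]:.3f},{r[2]:.3f}') for r in P])
```

```text
[ 0.49036253 -0.18555451  0.04889958] [ 5.94689407 -1.07643419  7.02991376] [-0.0441825  -0.44321718 -0.05656586]
232 0.507,-0.202,0.133 0.500,-0.194,0.126 0.588,-0.196,0.194 0.591,-0.191,0.195 0.588,-0.184,0.191 0.505,-0.167,0.123 0.357,-0.140,0.004 0.357,-0.131,0.001 0.483,-0.143,0.101 0.501,-0.138,0.113 0.502,-0.131,0.112
235 0.507,-0.203,0.124 0.499,-0.195,0.117 0.500,-0.188,0.116 0.590,-0.191,0.186 0.589,-0.185,0.183 0.506,-0.168,0.115 0.383,-0.144,0.014 0.381,-0.136,0.010 0.484,-0.143,0.092 0.503,-0.139,0.106 0.502,-0.132,0.103
238 0.505,-0.204,0.114 0.499,-0.196,0.107 0.502,-0.189,0.108 0.587,-0.192,0.176 0.587,-0.185,0.174 0.509,-0.169,0.108 0.496,-0.160,0.096 0.485,-0.152,0.085 0.492,-0.145,0.090 0.504,-0.140,0.097 0.395,-0.114,0.005
241 0.505,-0.205,0.105 0.393,-0.188,0.012 0.400,-0.180,0.015 0.586,-0.192,0.167 0.588,-0.186,0.166 0.508,-0.170,0.099 0.504,-0.162,0.093 0.495,-0.154,0.084 0.501,-0.147,0.088 0.505,-0.141,0.089 0.405,-0.117,0.003
244 0.504,-0.206,0.096 0.436,-0.193,0.037 0.568,-0.198,0.145 0.585,-0.193,0.157 0.584,-0.187,0.155 0.573,-0.179,0.144 0.501,-0.163,0.0
[... 1721 characters left out ...]
.063 0.514,-0.156,0.012 0.516,-0.149,0.011 0.517,-0.142,0.011
271 0.508,-0.216,0.013 0.521,-0.209,0.023 0.568,-0.206,0.065 0.569,-0.199,0.064 0.568,-0.193,0.062 0.570,-0.186,0.061 0.570,-0.179,0.060 0.575,-0.173,0.062 0.535,-0.160,0.022 0.526,-0.151,0.011 0.528,-0.144,0.011
274 0.517,-0.217,0.012 0.530,-0.211,0.021 0.569,-0.207,0.057 0.574,-0.201,0.060 0.547,-0.191,0.032 0.547,-0.184,0.029 0.556,-0.178,0.037 0.576,-0.174,0.053 0.535,-0.161,0.012 0.536,-0.154,0.011 0.538,-0.147,0.011
277 0.526,-0.219,0.011 0.534,-0.212,0.015 0.547,-0.206,0.026 0.574,-0.202,0.050 0.540,-0.191,0.015 0.543,-0.185,0.016 0.544,-0.177,0.015 0.577,-0.174,0.044 0.543,-0.163,0.009 0.547,-0.156,0.012 0.549,-0.149,0.011
```

jog_arm(
  targets=[
    [0,1.5,1,0],
    [-1,3,1,0],
    [-1,4.5,1,0],
    [-1,5.5,1,0],
    [-1,5.5,1,0],
    [-1,5.5,1,0],
  ],
)

```text
time_s: 9.5
tcp_pos: [0.489, -0.1845, 0.0431]
eef_rot: [-1.575, 0.025, -0.041]
ft_force: [4.6, -1.8, 7.2]
grip_width: 0.0353
```

jog_arm(
  targets=[
    [0,0,0,0],
    [0,0,0,0],
    [0,0,0,0],
    [0,0,0,0],
    [0,0,0,0],
  ],
  gripper=0.1,
)

```text
time_s: 10.0
tcp_pos: [0.4838, -0.1817, 0.0393]
eef_rot: [-1.57, 0.034, -0.032]
ft_force: [-0.6, 0.1, 0.1]
grip_width: 0.0469
```

jog_arm(
  targets=[
    [0,-10,0,0],
    [0,-30,0,0],
    [-10,-60,0,0],
    [-20,-100,0,0],
    [-50,-140,0,0],
    [-90,-180,0,0],
    [-130,-200,0,0],
    [-130,-200,0,0],
    [-130,-200,0,0],
  ],
)

```text
time_s: 10.9
tcp_pos: [0.3544, -0.1769, 0.2414]
eef_rot: [-1.573, 0.031, -0.037]
ft_force: [-0.6, -0.2, -0.3]
grip_width: 0.047
```

Run:
```python
from h import *
o=bot.get_obs();print(o['tcp_pos'],o['ft_force'],R.from_rotvec(o['eef_rot']).as_matrix().round(4)[:,0])
p,d=snap('scene','s6'); q,e=snap('top','t6')
a=cv2.resize(p[200:310,200:290],None,fx=5,fy=5,interpolation=cv2.INTER_CUBIC)
b=cv2.resize(q[175:305,375:435],None,fx=5,fy=5,interpolation=cv2.INTER_CUBIC)[:550]
b=cv2.resize(q[195:305,375:435],None,fx=5,fy=5,interpolation=cv2.INTER_CUBIC)
cv2.imwrite('pics/c6.png',np.hstack([a,b])[...,::-1])
for v in range(226,284,4): print(v,world('top',[[u,v] for u in range(396,415,3)],e)[:,2].round(3))
print(world('top',[[403,226],[403,282]],e).round(3))
```

```text
[ 0.35441218 -0.17690628  0.24138898] [-0.63865945 -0.15476838 -0.26154576] [ 0.9991 -0.0431  0.0037]
226 [0.01  0.013 0.01  0.012 0.011 0.012 0.012]
230 [0.015 0.031 0.036 0.036 0.04  0.041 0.044]
234 [0.016 0.033 0.035 0.039 0.04  0.045 0.045]
238 [0.017 0.034 0.036 0.038 0.039 0.042 0.044]
242 [0.015 0.039 0.037 0.041 0.042 0.044 0.046]
246 [0.02  0.037 0.037 0.043 0.045 0.043 0.024]
250 [0.014 0.041 0.04  0.041 0.044 0.042 0.025]
254 [0.018 0.038 0.042 0.045 0.046 0.034 0.023]
258 [0.014 0.041 0.044 0.046 0.031 0.032 0.024]
262 [0.018 0.043 0.043 0.041 0.036 0.037 0.024]
266 [0.017 0.042 0.044 0.034 0.037 0.033 0.024]
270 [0.016 0.045 0.033 0.032 0.033 0.035 0.023]
274 [0.017 0.033 0.034 0.035 0.037 0.036 0.016]
278 [0.012 0.01  0.017 0.018 0.017 0.021 0.01 ]
282 [0.01  0.011 0.011 0.01  0.012 0.01  0.511]
[[ 0.552 -0.183  0.011]
 [ 0.416 -0.18   0.011]]
```

View pics/c6.png

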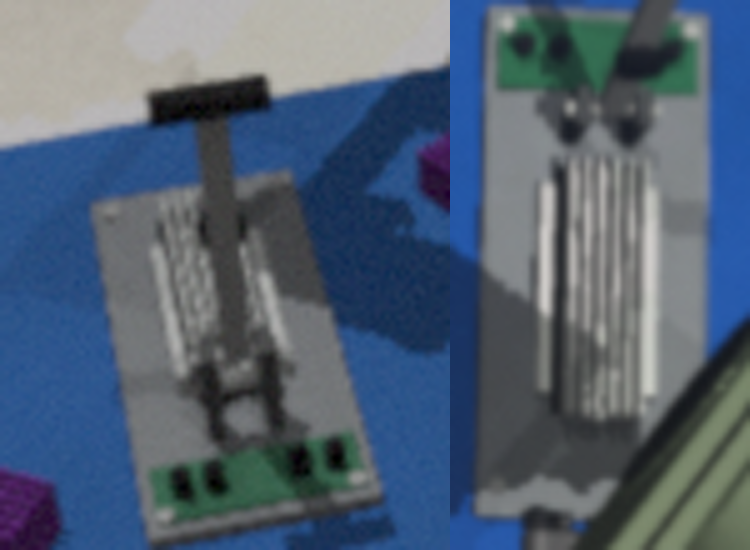

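Run:
```python
from h import *
q=world('top',[[398,227],[413.6,227],[413,277.6],[397,277.6]],0.046)
s=np.array([.485,-.1834]); ax=np.array([.9991,-.042]); 
a=(q[0]+q[1]-q[2]-q[3])/2; m=q[:,:2].mean(0); print(q.round(4).tolist(),'len',np.linalg.norm(a),'w',np.linalg.norm(q[0]-q[1]),'yaw',np.arctan2(a[1],a[0]),'mid-seat',(m-s)@ax,(m-s)@[.042,.9991])
r=world('top',[[375+(u-450)/5,195+v/5] for u,v in[(540,180),(557,180),(643,185),(660,185),(540,390),(553,390),(640,395),(656,395)]],.022)
print(((r[:,:2]-s)@np.array([[.9991,.042],[-.042,.9991]])).round(4).tolist())
im=cv2.cvtColor(cv2.imread('pics/t6.png'),cv2.COLOR_BGR2GRAY)
for v in(232,245,258,272):print(v,im[v,390:420])
for u in(401,404,407,410):print(u,im[221:235,u],im[268:286,u])
```

```text
[[0.5434, -0.166, 0.046], [0.5433, -0.203, 0.046], [0.4239, -0.1984, 0.046], [0.4241, -0.1611, 0.046]] len 0.11945143170616286 w 0.03698056829252089 yaw -0.0396367932208642 mid-seat -0.0013988458630640568 0.0012171902878629188
[[0.0517, 0.0286], [0.0521, 0.0204], [0.0513, -0.0211], [0.0516, -0.0294], [-0.0492, 0.0264], [-0.049, 0.0202], [-0.0498, -0.0213], [-0.0495, -0.029]]
232 [134 127 116 157 180 152  79  47  90 154 152 119 146 129 125 170 131 110
 145 111 108 130  96 117 162 158 144 132 130 133]
245 [133 120 125 188 194 137  66  49 107 173 142 121 165 126 119 150 119 122
 150 107 109 132 112 152 197 199 173 144 136 135]
258 [ 74  74  90 128 139  90  47  60 108 146 115 118 149 109 114 137 108 126
 133 104 125 137 122 166 197 194 166 138 131 135]
272 [ 73  76  90 111 106  60  38  56  75  82  70  91 114  97 124 132 116 142
 126 111 141 126 119 171 199 191 155 132 127 127]
401 [ 65  84 100 109 113 110 109 108 114 118 119 119 117 118] [81 81 81 85 91 89 88 95 94 83 66 53 50 53 56 64 65 65]
404 [133 134 133 130 120 110 110 116 120 122 124 125 125 123] [ 94 105 118 123 124 128 134 138 134 120 102  70  54  54  56  64  66  66]
407 [ 81  94 115 127 123 116 110 108 113 115 115 110 104 104] [121 142 149 144 142 142 141 142 136 113  77  54  51  53  56  60  64  66]
410 [ 30  32  44  74 102 115 112 101 103 107 108 108 110 115] [140 140 140 140 141 141 141 140 133 112  79  56  53  55  55  59  64  65]
```

The sink reads -1.4 mm along and +1.2 mm across from the seat, in line, with its fin tops at the right height. Next is the clamp handle, at about (0.590, -0.187, 0.226).

jog_arm(
  targets=[
    [0,-25,0,0],
    [20,-55,0,0],
    [55,-60,0,0],
    [95,-60,0,0],
    [135,-60,0,0],
    [175,-60,0,0],
    [210,-60,0,0],
    [230,-60,0,0],
    [236,-60,0,0],
    [236,-60,0,0],
    [236,-60,0,0],
    [236,-60,0,0],
  ],
  gripper=0.6,
)

```text
time_s: 12.2
tcp_pos: [0.5894, -0.1863, 0.2996]
eef_rot: [-1.57, 0.034, -0.032]
ft_force: [-0.9, -0.4, 0.7]
grip_width: 0.0686
```

jog_arm(
  targets=[
    [0,20,0,0],
    [0,40,0,0],
    [0,58,0,0],
    [0,68,0,0],
    [0,71,0,0],
    [0,71,0,0],
    [0,71,0,0],
  ],
)

```text
time_s: 12.9
tcp_pos: [0.5907, -0.1868, 0.2302]
eef_rot: [-1.572, 0.031, -0.035]
ft_force: [-0.8, -0.7, 0.6]
grip_width: 0.0685
```

Run:
```python
from h import *
o=bot.get_obs();print(o['tcp_pos'],o['ft_force'],R.from_rotvec(o['eef_rot']).as_matrix().round(4)[:,0])
p,d=snap('scene','s7')
a=cv2.resize(p[150:300,180:310],None,fx=4,fy=4,interpolation=cv2.INTER_CUBIC)
cv2.imwrite('pics/c7.png',a[...,::-1])
```

```text
[ 0.59069949 -0.18675459  0.23015076] [-0.81727753 -0.6840399   0.61033284] [ 0.9991 -0.0419  0.0021]
```

View pics/c7.png

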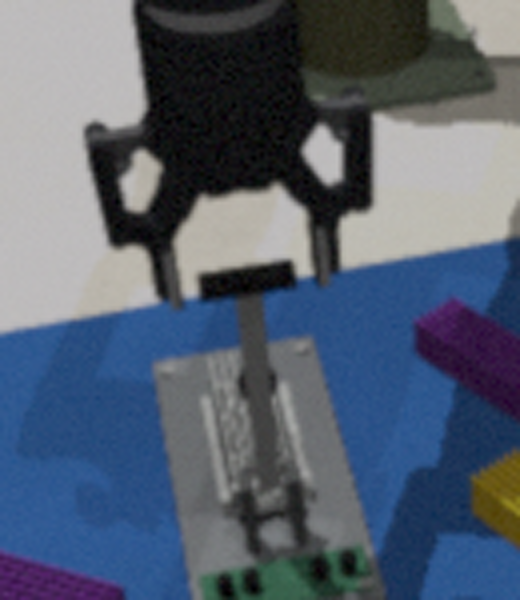

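The handle at (247,280) in the crop sits centred between the fingertips. I'll go 6 mm lower and pinch it.

jog_arm(
  targets=[
    [0,3,0,0],
    [0,6,0,0],
    [0,6,0,0],
  ],
)

```text
time_s: 13.25
tcp_pos: [0.5899, -0.1862, 0.2222]
eef_rot: [-1.57, 0.034, -0.032]
ft_force: [-0.4, 0.2, -0.3]
grip_width: 0.0687
```

jog_arm(
  targets=[
    [0,0,0,0],
    [0,0,0,0],
    [0,0,0,0],
    [0,0,0,0],
    [0,0,0,0],
    [0,0,0,0],
    [0,0,0,0],
  ],
  gripper=-0.2,
  grip_force=25,
)

```text
time_s: 13.95
tcp_pos: [0.5903, -0.1873, 0.2231]
eef_rot: [-1.572, 0.033, -0.033]
ft_force: [0.2, -5.9, 0.5]
grip_width: 0.0493
```

jog_arm(
  targets=[
    [-4,-0.5,0,0],
    [-10,-1.2,0,0],
    [-20.1,-1.8,0,0],
    [-37.1,-1.5,0,0],
    [-54,0.6,0,0],
    [-70.6,4.3,0,0],
    [-86.7,9.7,0,0],
    [-102.2,16.6,0,0],
    [-117,25,0,0],
    [-130.8,34.9,0,0],
    [-143.5,46.1,0,0],
    [-155.1,58.6,0,0],
    [-165.4,72.1,0,0],
    [-174.3,86.6,0,0],
    [-181.7,101.9,0,0],
    [-187.5,117.9,0,0],
    [-187.5,117.9,0,0],
    [-187.5,117.9,0,0],
  ],
)

```text
time_s: 15.75
tcp_pos: [0.4023, -0.1795, 0.105]
eef_rot: [-1.572, 0.033, -0.032]
ft_force: [-3.8, -6.5, 0.2]
grip_width: 0.0493
```

jog_arm(
  targets=[
    [-2.4,8.2,0,0],
    [-4.2,16.4,0,0],
    [-5.6,24.8,0,0],
    [-6.8,33.2,0,0],
    [-7.2,38,0,0],
    [-7.4,41.7,0,0],
    [-7.5,45,0,0],
    [-7.6,48,0,0],
    [-7.6,50,0,0],
    [-7.6,51,0,0],
    [-7.6,51,0,0],
  ],
)

```text
time_s: 16.85
tcp_pos: [0.395, -0.1792, 0.0541]
eef_rot: [-1.572, 0.033, -0.032]
ft_force: [-4.6, -6.9, 0.8]
grip_width: 0.0493
```

jog_arm(
  targets=[
    [0,1,0,0],
    [0,2,0,0],
    [0,3,0,0],
    [0,3,0,0],
    [0,3,0,0],
  ],
)

```text
time_s: 17.35
tcp_pos: [0.395, -0.1793, 0.0513]
eef_rot: [-1.572, 0.033, -0.032]
ft_force: [-4.9, -7.0, 1.0]
grip_width: 0.0495
```

jog_arm(
  targets=[
    [0,1,0,0],
    [0,2,0,0],
    [0,3,0,0],
    [0,4,0,0],
    [0,4,0,0],
  ],
)

```text
time_s: 17.85
tcp_pos: [0.3952, -0.1793, 0.0498]
eef_rot: [-1.572, 0.034, -0.031]
ft_force: [-12.3, -1.0, 25.3]
grip_width: 0.0495
```

Run:
```python
from h import *
o=bot.get_obs();print(o['tcp_pos'],o['ft_force'])
p,d=snap('scene','s8'); q,e=snap('top','t8')
a=cv2.resize(p[190:310,190:300],None,fx=5,fy=5,interpolation=cv2.INTER_CUBIC)
cv2.imwrite('pics/c8.png',a[...,::-1])
```

```text
[ 0.3951987  -0.17931295  0.04982926] [-12.3150284   -1.02037444  25.30998555]
```

View pics/c8.png

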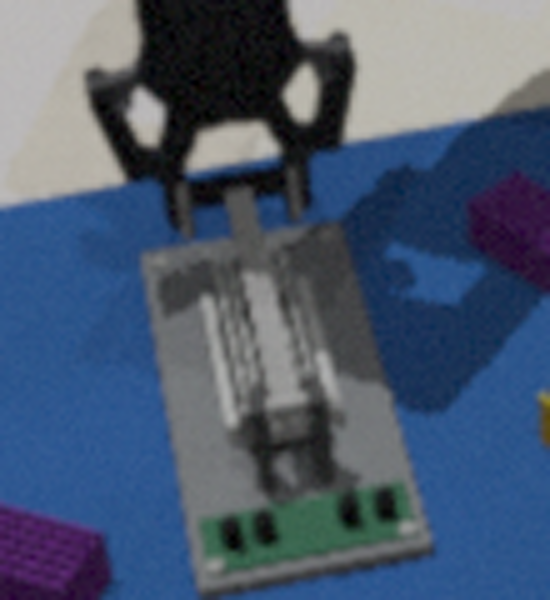

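The foot has met the fins: the upward force jumped to 25 N. I'll ease the pressure, open and retreat.

jog_arm(
  targets=[
    [0,-1,0,0],
    [0,-2,0,0],
    [0,-2,0,0],
  ],
)

```text
time_s: 18.25
tcp_pos: [0.3952, -0.1793, 0.0501]
eef_rot: [-1.573, 0.033, -0.032]
ft_force: [-6.9, -5.1, 8.3]
grip_width: 0.0493
```

jog_arm(
  targets=[
    [0,0,0,0],
    [0,0,0,0],
    [0,0,0,0],
    [0,0,0,0],
    [0,0,0,0],
    [0,0,0,0],
  ],
  gripper=0.6,
)

```text
time_s: 18.85
tcp_pos: [0.3952, -0.1781, 0.0488]
eef_rot: [-1.57, 0.033, -0.033]
ft_force: [1.1, -1.5, 0.0]
grip_width: 0.0682
```

jog_arm(
  targets=[
    [0,-8,0,0],
    [0,-20,0,0],
    [0,-40,0,0],
    [0,-70,0,0],
    [0,-100,0,0],
    [0,-130,20,0],
    [0,-160,60,0],
    [0,-180,100,0],
    [0,-190,140,0],
    [0,-190,180,0],
    [0,-190,220,0],
    [0,-190,260,0],
    [0,-190,280,0],
    [0,-190,280,0],
    [0,-190,280,0],
    [0,-190,280,0],
  ],
)

```text
time_s: 20.45
tcp_pos: [0.407, 0.1007, 0.2393]
eef_rot: [-1.571, 0.033, -0.034]
ft_force: [-0.5, -0.5, -0.3]
grip_width: 0.0688
```

Run:
```python
from h import *
o=bot.get_obs();print(o['time_s'],o['tcp_pos'],o['ft_force'])
p,d=snap('scene','s9'); q,e=snap('top','t9')
a=cv2.resize(p[200:310,200:290],None,fx=5,fy=5,interpolation=cv2.INTER_CUBIC)
b=cv2.resize(q[195:305,375:435],None,fx=5,fy=5,interpolation=cv2.INTER_CUBIC)
cv2.imwrite('pics/c9.png',np.hstack([a,b])[...,::-1])
P=world('top',[[404,v] for v in range(228,300,4)],e); print(P[:,[0,2]].round(3).tolist())
P=world('scene',[[u,228] for u in(236,240,244)]+[[240,232],[243,240],[246,255],[248,262]],d); print(P.round(3).tolist())
```

```text
20.45 [0.40697994 0.10066146 0.23926685] [-0.48450494 -0.5072996  -0.34687375]
[[0.538, 0.06], [0.529, 0.06], [0.52, 0.06], [0.51, 0.061], [0.501, 0.061], [0.491, 0.06], [0.482, 0.062], [0.473, 0.062], [0.463, 0.062], [0.454, 0.061], [0.445, 0.062], [0.436, 0.06], [0.427, 0.061], [0.417, 0.06], [0.408, 0.062], [0.399, 0.065], [0.39, 0.061], [0.383, 0.012]]
[[0.403, -0.184, 0.063], [0.404, -0.174, 0.061], [0.403, -0.163, 0.058], [0.421, -0.177, 0.061], [0.437, -0.173, 0.046], [0.497, -0.177, 0.047], [0.524, -0.178, 0.047]]
```

View pics/c9.png

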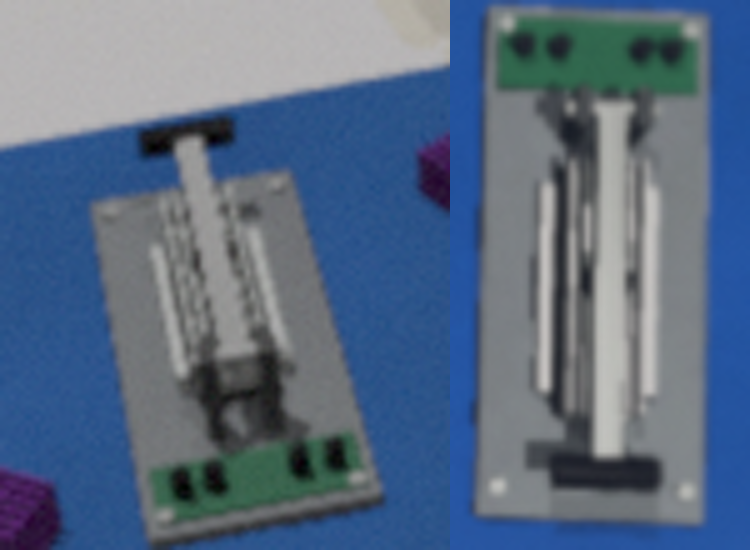

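The bar is level and the sink's ends are where they were before clamping. The gripper is clear, so I'm handing in.

```bash
python3 -c "
from station import bot
print(bot.sign_off())"
```

```text
the job is handed in; nothing more can be done
None
```

The long bare heat sink is in the jig's channel with the clamp arm down on its fins, and I handed the job in at about 20.5 s of the 56 s allowed. No verdict was reported.

**Placing:** I took the sink from the bin's right-hand lane. The tool can't tilt, so I levelled the sink by lowering it with a light 20 N grip until it turned flat on the pad, then released it.

**Sink check before clamping:** Its middle was about 1.4 mm short along the channel and 1.2 mm off across it. It was in line within about 0.003 rad, with the fin tops at the expected 46 mm. After clamping, its ends looked unchanged in the picture; I did not measure them again.

**Clamp check:** The foot met the fins with about 25 N, and I eased that off before letting go. The bar then read level, 60–62 mm high along its length, which is within about 0.015 rad of level. The gripper is clear of everything.

**Disagreements:**
- Contact came about 5 mm lower at the handle than I had calculated, probably because the handle slipped in the grip.
- While I pressed the sink level, the tool was pushed about 4 mm forward; the later check showed the sink still centred.

The other two parts and the bench items were never touched, as far as the forces and pictures show; I did not measure their positions again at the end.

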